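# Switch on the wafer iron

### The arm

A 6-joint arm with a two-finger parallel gripper is mounted at the origin on the work surface. World frame = base frame: x ahead of the robot, y to its left, z up, the work surface at z = 0. Lengths are in m, angles in rad, forces in N, time in s.
With the tool pointing down it reaches from about 0.3 to 0.875 m from the base axis. Payload 6.4 kg.
Tool frame: the origin (TCP) lies midway between the tips of the shut fingers; the grasp point (between the pads) lies 19 mm behind it; z points along the fingers, y is the direction in which the jaws open and shut (so a half turn about z gives the same grasp; the last joint's range is limited). The gripper opens to 88 mm and grips with 3 to 60 N. Pads are 18 mm wide; open, the fingers measure 123 mm over their backs; the gripper's body (75 mm by 187 mm) begins 45 mm behind the grasp point.
Start: joints at [-1.424, 0.181, 1.607, -0, 1.354, -0.206], TCP at [0.199, -0.54, 0.239] pointing down, gripper open.
Joint ranges: [-2.99, 2.99], [-0.89, 2.07], [0.3, 2.58], [-1.14, 4.28], [0, 2.63], [-3.12, 3.12]. Speed limits (rad/s): [2.57, 2.57, 3.01, 3.14, 3.14, 3.14].

### API

Orientations are given as a rotation vector (axis times angle).
In Python, from workcell import robot, imaging gives the robot as it stands. The module is installed in compiled form; this text tells all that it offers.
- The arm moves only by the shell command python3 -m handwheel 'ROWS' [FORCE]. ROWS is JSON, a list of rows, each a list of 5 numbers: the shift along the tool's x, y, z in mm, then the turn about the tool's z in degrees, then the closure in counts, from 0 (fully open) to 255 (shut). In form: [[dx, dy, dz, twist, gripper], ...]. A call has 1 to 5 rows; each row shifts and turns the commanded pose from where the row before left it, along the tool's axes as they then stand; what a row does not reach is not made up. A row lasts 1/10 s, in which the tool goes at most 50 mm and 8.59 degrees, less where a joint would pass 70% of its speed; a pose out of reach is approached as far as the arm can. A call with a gripper value outside its range is refused whole. The fingers move at their own pace and stop on an object; FORCE is the grip in N (left out, the last holds). Time passes only in rows, so rows that do not move let the fingers close. It gives the time, the measured TCP pose, the force and the opening at its end, in the units of the state.
- robot.observe(): the state, without advancing time (a new reading comes with each control period).
- imaging.camera(name): name is "scene" or "top" or "wrist"; returns a dict with "color" (480x640x3 uint8, blue, green, red), "z_map" (480x640 float32, m along the optical axis (not along the pixel's ray), 0 where there is no reading), "intrinsics" (3x3 intrinsics, pixels), "xyz" and "rotation" of the camera in the world; the wrist camera has in their place "hand_eye" (4x4, takes a point from camera to tool coordinates, whose origin is the TCP and whose axes are the flange's). Camera axes: x right, y down, z forward; pixel columns grow to the right and rows downward; lengths in m; the calibration is good to about 2 mm. A picture is of the moment at which its call begins: read the wrist's pose just before it.
- robot.hand_in(): hands the job in, once; it reports no verdict.
The state is a dict: "t": time; "joint_pos": joint angles; "dq": joint speeds; "effort": joint torques, N m; "position": TCP position; "orientation": TCP orientation; "ft_force": force on the tool from outside, world axes, zero at the start; "moment": the same for the moment, N m; "gripper_width": opening from 0.0 (shut) to 1.0 (fully open).
Only numpy, scipy, OpenCV 4.12 (cv2) and the standard library are available. Lean on these libraries where they do the work, as an engineer would, in place of code of your own. Each camera call takes 0.05 s, during which the arm holds its last target.

### The job

Start the wafer iron: with the fingertips, push the lever with the yellow knob all the way over, away from the robot, to its on position, and only then press the green button on the control box well in, gently, and let it spring back out. Do not touch the black-knobbed lever's switch or the red, blue and white buttons, do not press the green button before the lever is on, and do not pick up or move anything lying on the bench.

Things in the scene. Friction and masses are not known exactly. Their poses are not given: they have to be found in the camera images.
- iron_switch: grey switch box, 110 mm along its x, 80 along y, 45 high, fixed; origin: centre of its underside. A 70 x 50 mm block, 25 mm high, on top of it carries a lever: steel rod 10 mm thick, 80 mm from the pivot to the centre of its yellow ball knob. Pivot 67 mm above the origin, turning about the box's y. The box's +x points away from the robot (within 20 degrees). The wafer iron's switch
- iron_lever_tip (a point): centre of the yellow ball knob (26 mm across) at the end of the wafer iron's lever; about 137 mm above the bench when off or on, 147 mm when upright
- iron_lever (a joint): angle of the yellow-knobbed lever: 0 = off, leaning 0.5 rad from vertical towards the box's -x (to the robot); 0.5 = upright; 1.0 = on, at its stop, leaning 0.5 rad towards the box's +x. It starts below 0.15 and stays where it is left; about 1 N at the knob moves it
- drill_switch: grey switch box, 110 mm along its x, 80 along y, 45 high, fixed; origin: centre of its underside. A 70 x 50 mm block, 25 mm high, on top of it carries a lever: steel rod 10 mm thick, 80 mm from the pivot to the centre of its black ball knob. Pivot 67 mm above the origin, turning about the box's y. The box's +x points away from the robot (within 20 degrees). The drill's switch: not to be touched
- drill_lever_tip (a point): centre of the black ball knob of the drill's lever; leave alone
- control_box: grey control box with a bright top plate, 200 x 200 mm, 60 mm high, fixed to the bench; origin at the centre of its underside. Four push buttons (green, red, blue, white) stand on its top in a square, centres 84 mm apart, in any order
- green_top (a point): centre of the top of the green push button's flat cap (34 mm across), 84 mm above the bench when it is not pressed; the black collar round it (50 mm across) is 12 mm lower
- green (a joint): how far the green button is pressed, straight down: 0 = out, 0.008 m = fully in, at its stop. A spring pushes it back: about 2 N starts it, 6 N has it fully in
- red_base: housing of the red push button (round black collar 50 mm across and 12 mm high, carrying a red cap 34 mm across); origin at the centre of the collar's underside, on the control box's top; the cap's top stands 24 mm above it. Leave alone: not to be touched
- blue_base: housing of the blue push button (round black collar 50 mm across and 12 mm high, carrying a blue cap 34 mm across); origin at the centre of the collar's underside, on the control box's top; the cap's top stands 24 mm above it. Leave alone: not to be touched
- white_base: housing of the white push button (round black collar 50 mm across and 12 mm high, carrying a white cap 34 mm across); origin at the centre of the collar's underside, on the control box's top; the cap's top stands 24 mm above it. Leave alone: not to be touched
- weight: loose turned brass weight, 40 mm across, 52 mm high; origin at the centre of its underside; leave alone
- tin: loose closed can, 74 mm across, 100 mm high; origin at the centre of its underside; leave alone
- jar: loose closed jar, 68 mm across, 100 mm high; origin at the centre of its underside; leave alone
- mug: loose blue mug, 80 mm across, 85 mm high; origin at the centre of its underside; leave alone
- spatula: loose spatula with a wooden handle, 280 mm long, lying flat along its own x; origin under its middle; leave alone
- wrench: loose steel wrench, 180 mm long, 8 mm thick, lying flat along its own x; origin under its middle; leave alone
- screwdriver: loose screwdriver with an orange handle, 200 mm long, lying along its own x; origin under its middle; leave alone
- green_base: housing of the green push button (round black collar 50 mm across and 12 mm high); origin at the centre of its underside, on the control box's top

How it is judged:
On the way, in this order (a step that is already met when the one before it is completed fails the run):
1. the yellow-knobbed lever is pushed over to on (value of joint iron_lever above 0.85 rad), for 0.2 s.
2. the green button is pressed at least half-way in (value of joint green above 0.004 m and contact force between the fingers and green_base above 0.5 N), for 0.04 s.
At the end, for the whole second after the job is handed in: The yellow-knobbed lever is on (above 0.85 rad of 1.0), the green button is out again (within 1.5 mm), the black knob is within 6 mm and every loose thing within 15 mm of where it was (value of joint iron_lever above 0.85 rad and value of joint green below 0.0015 m and distance of drill_lever_tip from where it was at the start of the episode below 0.006 m and distance of each of weight, tin, jar, mug, spatula, wrench, screwdriver from where it was at the start of the episode below 0.015 m); the robot touches nothing.
It fails at once if the green button is pressed (over 2.5 mm) before the lever is on (above 0.85 rad) (value of joint green above 0.0025 m and value of joint iron_lever below 0.85 rad).
It fails at once if the green button is pressed with more than 20 N (contact force between anything else and green_base above 20 N).
It fails at once if the drill's switch is touched (over 0.5 N) or its lever moved (over 6 mm) (contact force between any of the fingers, the arm and drill_switch above 0.5 N or distance of drill_lever_tip from where it was at the start of the episode above 0.006 m).
It fails at once if the red, blue or white button is touched (over 0.5 N) (contact force between any of the fingers, the arm and red_base above 0.5 N or contact force between any of the fingers, the arm and blue_base above 0.5 N or contact force between any of the fingers, the arm and white_base above 0.5 N).
It fails at once if a loose thing on the bench is moved or lifted more than 15 mm (distance of any of weight, tin, jar, mug, spatula, wrench, screwdriver from where it was at the start of the episode above 0.015 m).
It also fails if it takes over 42 s, if anything falls off the work surface, if the arm or the gripper's body presses on something with over 40 N, if the wrist force passes 120 N, or if a joint passes its speed limit or range.

## Working session

There is one attempt and no reset: what is moved stays moved. The work goes in short steps, Python scripts to look and compute and a shell command to move; the robot and the scene stay as the last step left them, time stands still between calls to the robot, and variables do not carry over. Pictures are saved under pics/ and viewed, and the job is handed in when it is done.

```bash
mkdir -p pics; python3 - <<'E'
from workcell import robot, imaging
import cv2,pickle
s=robot.observe()
for k in s: print(k,s[k])
for n in("scene","top"):
    c=imaging.camera(n); pickle.dump(c,open(n+'.pkl','wb'))
    cv2.imwrite(f'pics/{n}0.png',c['color']); print(n,c['intrinsics'],c['xyz'],c['rotation'])
E
```

```text
t 0.0
joint_pos [-1.42432673e+00  1.81512950e-01  1.60798591e+00  1.26463674e-06
  1.35379551e+00 -2.06315834e-01]
dq [ 0.00013718  0.00117055  0.00038421 -0.00200128 -0.00177276  0.00165817]
effort [-8.92578555e-04 -4.33875310e+01 -3.41847503e+01  7.00656907e-02
  3.87560343e-02 -1.53969845e-04]
position [ 0.19859991 -0.539054    0.23783661]
orientation [-3.09117042e+00 -5.50985936e-01 -8.18685400e-05]
ft_force [-0.40061085  0.24317991 -0.48976482]
moment [ 0.00874924 -0.10808341 -0.02870678]
gripper_width 0.997559981932761
scene [[489.39801892   0.         327.95298102]
 [  0.         489.39801892 237.34906849]
 [  0.           0.           1.        ]] [ 1.23350793 -0.3711071   0.71735707] [-1.95038471 -1.25449175  0.61787381]
top [[530.2209032   0.        313.4728209]
 [  0.        530.2209032 237.6214006]
 [  0.          0.          1.       ]] [ 0.48167329 -0.06238089  1.30668479] [-2.15838537  2.2156624  -0.06371077]
```

View pics/scene0.png

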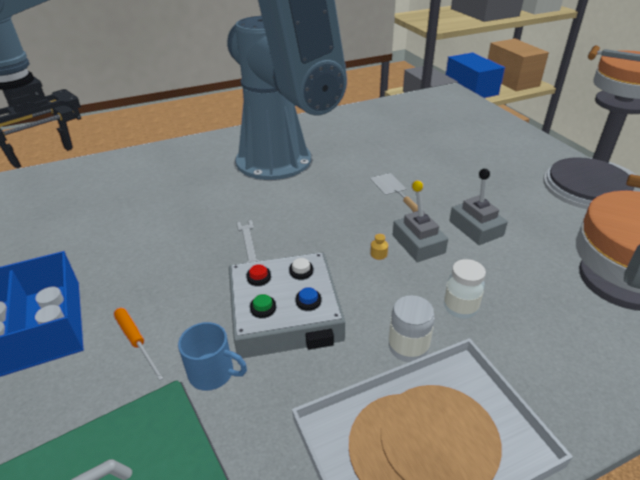

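View pics/top0.png

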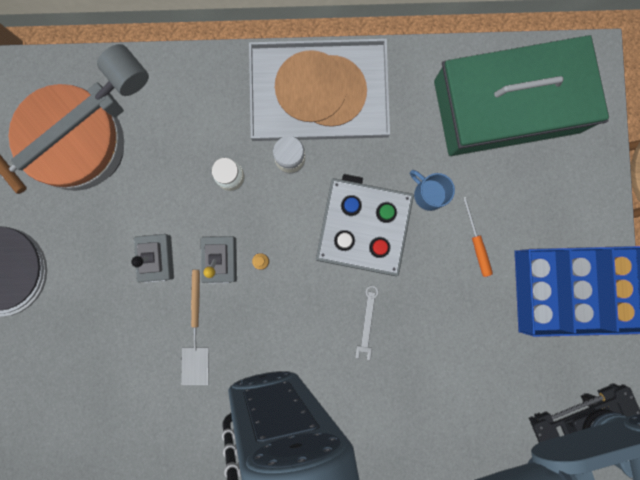

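The top view shows the yellow knob at about (209,272), the black knob at (137,261), the green cap at (386,212) with the mug at (433,190), and the weight at (260,261). Next I'll convert these to world positions.

```bash
cat > h.py <<'E'
import cv2,pickle,numpy as np
def load(n): return pickle.load(open(n+'.pkl','rb'))
def R(c):
    r=np.array(c['rotation']); return r if r.shape==(3,3) else cv2.Rodrigues(r)[0]
def px(c,u,v,z=None):
    K=c['intrinsics']; d=R(c)@np.array([(u-K[0,2])/K[0,0],(v-K[1,2])/K[1,1],1.]); o=np.array(c['xyz'])
    if z is None: return o+d*c['z_map'][int(round(v)),int(round(u))]
    return o+d*(z-o[2])/d[2]
def blob(c,lo,hi,box):
    h=cv2.cvtColor(c['color'],cv2.COLOR_BGR2HSV); m=cv2.inRange(h,lo,hi); x0,y0,x1,y1=box
    k=np.zeros_like(m);k[y0:y1,x0:x1]=m[y0:y1,x0:x1]; M=cv2.moments(k,True); v,u=np.nonzero(k)
    P=np.array([px(c,a,b) for a,b in zip(u,v) if c['z_map'][b,a]>0])
    return (M['m10']/M['m00'],M['m01']/M['m00']),M['m00'],P
E
python3 - <<'E'
from h import *
np.set_printoptions(precision=4,suppress=True)
t=load('top'); s=load('scene')
for c,by,bg,w in((t,(195,260,225,285),(370,195,405,230),'top'),(s,(405,175,430,197),(245,285,280,320),'scene')):
    (u,v),n,P=blob(c,(20,150,90),(35,255,255),by); print(w,'yellow',u,v,n,px(c,u,v,.137),np.median(P,0),P[:,2].max())
    (u,v),n,P=blob(c,(45,100,50),(80,255,255),bg); print(w,'green',u,v,n,px(c,u,v,.084),np.median(P,0))
for nm,u,v,z in[('black',137,261,.137),('redtop',380,247,.084),('blue',351,205,.084),('white',344,240,.084),('mug',434,192,.085),('weight',260,261,.045),
 ('sw c1',200,237,.045),('sw c2',234,237,.045),('sw c3',235,282,.045),('sw c4',202,282,.045),('drill c',134,236,.045),('drill c2',170,234,.045),('drc3',172,280,.045),('drc4',136,282,.045),('jar',288,152,.1),('white jar',226,172,.1),('spat handle',195,275,.02)]:
    print(nm,px(t,u,v,z),px(t,u,v))
im=cv2.resize(t['color'][210:310,110:290],None,fx=4,fy=4,interpolation=2);cv2.imwrite('pics/c1.png',im)
E
```

```text
top yellow 208.59259259259258 271.85185185185185 81.0 [0.4859 0.1751 0.137 ] [0.4856 0.1716 0.1505] 0.157239776204942
top green 386.6340206185567 211.44329896907217 194.0 [ 0.615  -0.2287  0.084 ] [ 0.6157 -0.2291  0.083 ]
scene yellow 417.2439024390244 185.5 82.0 [0.4811 0.1752 0.137 ] [0.4936 0.1657 0.1467] 0.15489742834373232
scene green 262.2836879432624 302.7340425531915 282.0 [ 0.6255 -0.2334  0.084 ] [ 0.6232 -0.2329  0.0821]
black [0.514 0.333 0.137] [ 0.4817 -0.0624  1.3067]
redtop [ 0.533  -0.2105  0.084 ] [ 0.5329 -0.2103  0.0859]
blue [ 0.6322 -0.1467  0.084 ] [ 0.6326 -0.1469  0.0809]
white [ 0.5514 -0.128   0.084 ] [ 0.5513 -0.1279  0.0859]
mug [ 0.6572 -0.3398  0.085 ] [ 0.6682 -0.3571  0.0086]
weight [0.5088 0.0711 0.045 ] [0.5087 0.0702 0.0534]
sw c1 [0.5698 0.2132 0.045 ] [ 0.5731  0.2236 -0.0025]
sw c2 [0.5677 0.132  0.045 ] [0.5684 0.1336 0.0344]
sw c3 [0.4606 0.1314 0.045 ] [ 0.4598  0.1388 -0.0028]
sw c4 [0.4626 0.2098 0.045 ] [0.4626 0.2097 0.0457]
drill c [0.5764 0.371  0.045 ] [0.5794 0.3847 0.005 ]
drill c2 [0.5789 0.2848 0.045 ] [0.5821 0.2963 0.0033]
drc3 [0.4692 0.2811 0.045 ] [0.4688 0.2915 0.0067]
drc4 [0.4667 0.3668 0.045 ] [ 0.4661  0.3825 -0.0013]
jar [ 0.7569 -0.0042  0.1   ] [ 0.7579 -0.004   0.0958]
white jar [0.7142 0.1395 0.1   ] [0.7146 0.1398 0.098 ]
spat handle [0.4796 0.232  0.02  ] [0.4796 0.2313 0.0229]
```

View pics/c1.png

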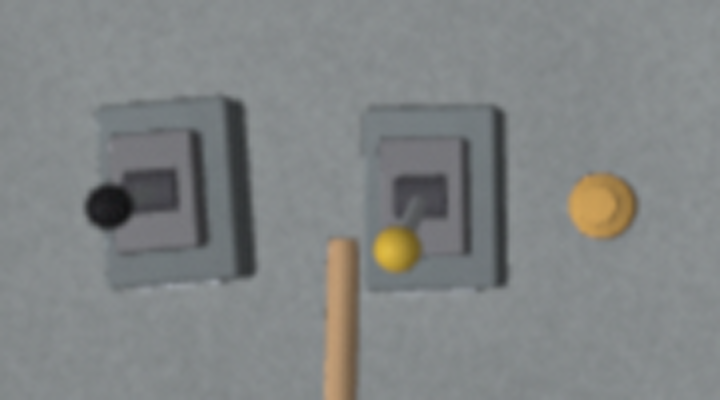

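Checks pass: the box centre is about (0.515, 0.172) with yaw near 1°, and the knob is at about (0.484, 0.175), consistent with the lever being off. The green cap is at about (0.618, -0.231) and 84 mm from its neighbours. I'll align the tool with the world axes and shut the fingers.

```bash
python3 -m handwheel '[[0,0,0,8,255],[0,0,0,8,255],[0,0,0,4.2,255],[0,0,0,0,255]]' 20; python3 -c "
from workcell import robot
import cv2;print(cv2.Rodrigues(robot.observe()['orientation'])[0].round(3))"
```

```text
t: 0.5
position: [0.1986, -0.5393, 0.2382]
orientation: [-3.141, 0.0, 0.0]
ft_force: [0.5, -0.3, 0.4]
gripper_width: 0.661
[[ 1.    -0.    -0.   ]
 [-0.    -1.     0.001]
 [-0.    -0.001 -1.   ]]
```

```bash
python3 -m handwheel '[[20,-30,0,0,255],[20,-30,0,0,255],[20,-30,0,0,255],[20,-30,0,0,255],[20,-30,0,0,255]]'; python3 -m handwheel '[[10,-35,0,0,255],[10,-35,0,0,255],[10,-35,0,0,255],[10,-35,0,0,255],[10,-35,0,0,255]]'
```

```text
t: 1.0
position: [0.2992, -0.3882, 0.2385]
orientation: [-3.141, -0.004, 0.0]
ft_force: [-0.4, -0.6, 0.2]
gripper_width: 0.208
t: 1.5
position: [0.3487, -0.213, 0.2386]
orientation: [-3.141, -0.004, -0.0]
ft_force: [0.8, -0.7, 0.6]
gripper_width: 0.004
```

```bash
python3 -m handwheel '[[10,-35,0,0,255],[10,-35,0,0,255],[10,-35,0,0,255],[10,-35,0,0,255],[10,-35,0,0,255]]'; python3 -m handwheel '[[5,-35,0,0,255],[5,-35,0,0,255],[5,-35,0,0,255],[0,0,0,0,255]]'
```

```text
t: 2.0
position: [0.3986, -0.038, 0.2388]
orientation: [3.141, 0.004, 0.001]
ft_force: [0.8, -0.4, 0.5]
gripper_width: 0.008
t: 2.4
position: [0.4133, 0.0687, 0.2386]
orientation: [-3.14, -0.012, 0.0]
ft_force: [0.3, -0.2, 1.0]
gripper_width: 0.006
```

```bash
python3 -m handwheel '[[4,-35,0,0,255],[4,-35,0,0,255],[4,-35,0,0,255],[0,0,0,0,255]]'; python3 -m handwheel '[[0,0,30,0,255],[0,0,30,0,255],[0,0,30,0,255],[0,0,25,0,255],[0,0,0,0,255]]'
python3 - <<'E'
from workcell import robot, imaging
import cv2
s=robot.observe();print(s['position'],s['ft_force'])
c=imaging.camera('scene');cv2.imwrite('pics/s1.png',cv2.resize(c['color'][120:270,330:530],None,fx=4,fy=4))
c=imaging.camera('top');cv2.imwrite('pics/t1.png',cv2.resize(c['color'][200:330,130:290],None,fx=4,fy=4))
E
```

```text
t: 2.8
position: [0.4255, 0.1726, 0.2386]
orientation: [-3.141, -0.008, 0.0]
ft_force: [0.5, -0.7, 0.2]
gripper_width: 0.006
t: 3.3
position: [0.4228, 0.1688, 0.1205]
orientation: [3.14, 0.001, -0.011]
ft_force: [-1.2, 0.7, 0.0]
gripper_width: 0.006
[0.42278782 0.16876697 0.12050688] [-1.21736638  0.67029878  0.01284725]
```

View pics/s1.png

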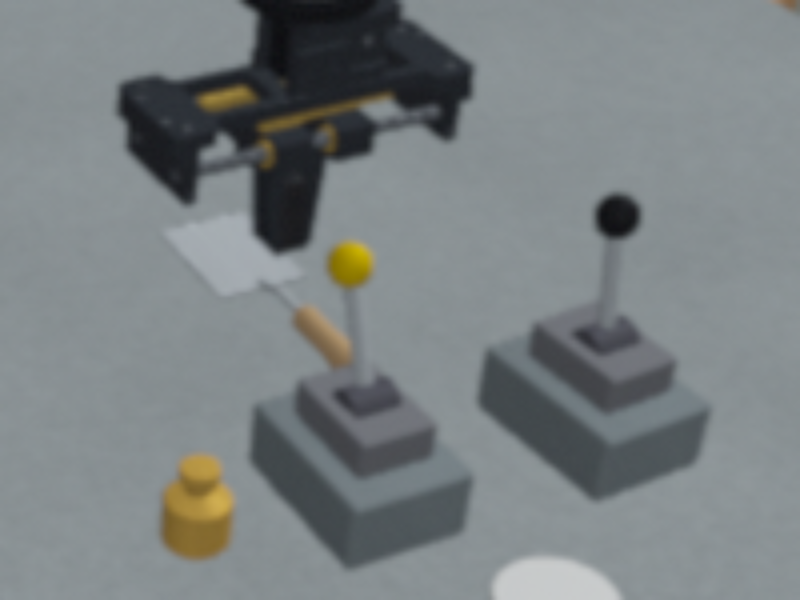

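View pics/t1.png

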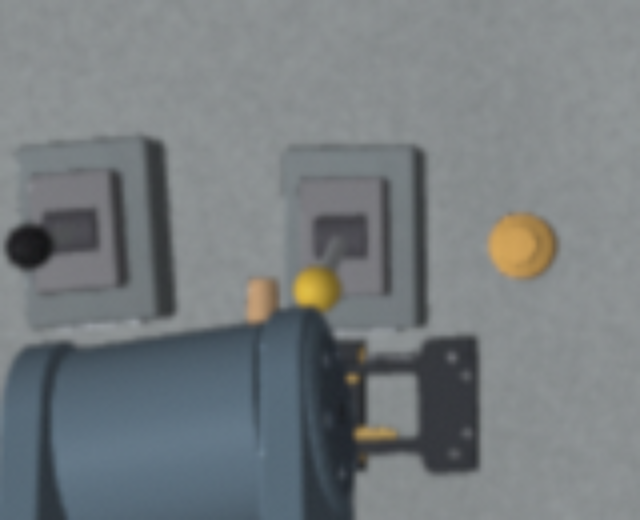

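Fingers are shut behind the yellow knob with the tip a little below knob centre height, and nothing is near the drill switch. Pushing in +x.

```bash
python3 -m handwheel '[[10,-5,-3,0,255],[15,0,0,0,255],[10,0,0,0,255],[10,0,0,0,255],[10,0,0,0,255]]'; python3 -m handwheel '[[10,0,0,0,255],[10,0,0,0,255],[10,0,0,0,255],[10,0,0,0,255],[0,0,0,0,255]]'; python3 - <<'E'
from workcell import robot, imaging
import cv2
s=robot.observe();print(s['position'],s['ft_force'])
c=imaging.camera('scene');cv2.imwrite('pics/s2.png',cv2.resize(c['color'][120:270,330:530],None,fx=4,fy=4))
E
```

```text
t: 3.9
position: [0.4815, 0.1756, 0.1273]
orientation: [-3.142, -0.001, -0.001]
ft_force: [-1.3, -0.3, 0.8]
gripper_width: 0.004
t: 4.4
position: [0.5219, 0.1753, 0.1267]
orientation: [-3.142, 0.0, -0.001]
ft_force: [0.2, -0.2, -0.3]
gripper_width: 0.002
[0.52190201 0.17531345 0.12665697] [ 0.17351707 -0.20627023 -0.29813481]
```

View pics/s2.png

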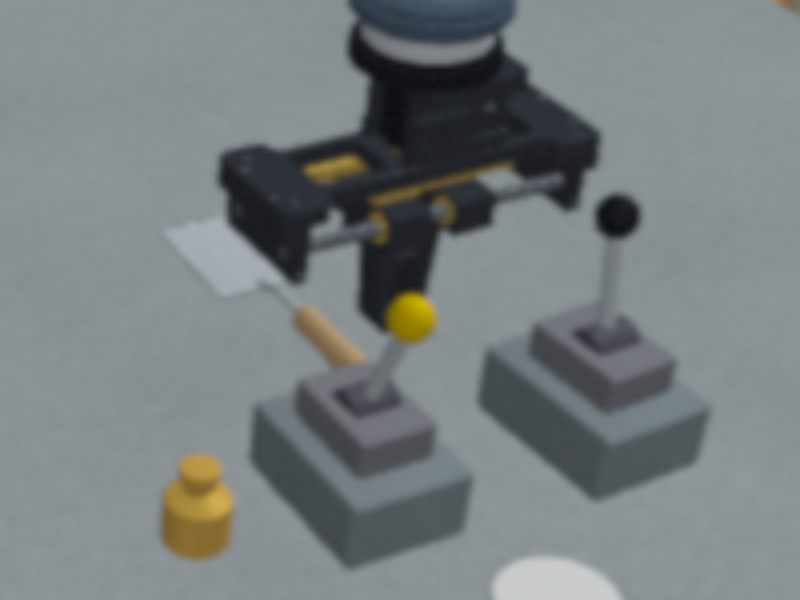

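The lever is well past upright, with the knob at about crop (410,317). I'll keep pushing in small steps until I feel the stop.

```bash
python3 -m handwheel '[[3,0,0,0,255],[3,0,0,0,255],[0,0,0,0,255]]'; python3 -m handwheel '[[2,0,0,0,255],[2,0,0,0,255],[0,0,0,0,255]]'
```

```text
t: 4.75
position: [0.5266, 0.1755, 0.1267]
orientation: [3.142, 0.0, -0.0]
ft_force: [-0.3, 0.0, -0.9]
gripper_width: 0.006
t: 5.05
position: [0.5307, 0.1755, 0.1267]
orientation: [-3.142, -0.0, -0.0]
ft_force: [-0.6, 0.5, -1.4]
gripper_width: 0.003
```

```bash
python3 -m handwheel '[[2,0,0,0,255],[2,0,0,0,255],[0,0,0,0,255]]'; python3 - <<'E'
from h import *
from workcell import robot, imaging
s=robot.observe();print(s['position'],s['ft_force'])
c=imaging.camera('scene')
(u,v),n,P=blob(c,(20,150,90),(35,255,255),(405,175,450,220)); print(u,v,n,px(c,u,v,.137),px(c,u,v,.139))
cv2.imwrite('pics/s3.png',cv2.resize(c['color'][120:270,330:530],None,fx=4,fy=4))
E
```

```text
t: 5.35
position: [0.5326, 0.1755, 0.1264]
orientation: [3.141, 0.001, -0.008]
ft_force: [-7.9, -0.5, 4.9]
gripper_width: 0.005
[0.53255805 0.17552351 0.12641666] [-7.89332804 -0.45996839  4.86921765]
434.57272727272726 202.74545454545455 110.0 [0.5531207  0.17188768 0.137     ] [0.55546542 0.17001644 0.139     ]
```

View pics/s3.png

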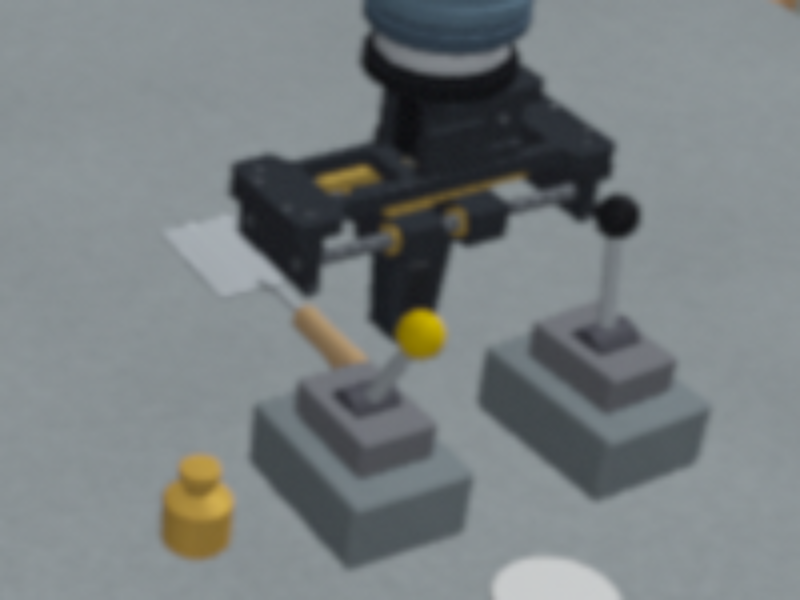

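The lever is against its stop (8 N reaction) with the knob at x≈0.553, which matches 1.0 rad. Backing off and going up.

```bash
python3 -m handwheel '[[-15,0,0,0,255],[-15,0,0,0,255],[0,0,-30,0,255],[0,0,-40,0,255],[0,0,-40,0,255]]'; python3 -m handwheel '[[10,30,0,0,255],[10,30,0,0,255],[10,35,0,0,255],[10,35,0,0,255],[10,35,0,0,255]]';  python3 -m handwheel '[[10,35,0,0,255],[10,35,0,0,255],[10,35,0,0,255],[10,35,0,0,255],[0,0,0,0,255]]'
```

```text
t: 5.9
position: [0.5045, 0.1755, 0.238]
orientation: [-3.142, -0.0, -0.0]
ft_force: [0.9, -0.3, -0.2]
gripper_width: 0.007
t: 6.4
position: [0.5554, 0.0091, 0.2373]
orientation: [3.141, 0.001, 0.003]
ft_force: [0.4, -0.4, -0.4]
gripper_width: 0.007
t: 6.9
position: [0.5957, -0.134, 0.2369]
orientation: [3.14, -0.006, 0.003]
ft_force: [-0.1, -0.1, 0.2]
gripper_width: 0.002
```

```bash
python3 -m handwheel '[[7,30,0,0,255],[7,35,0,0,255],[5,30,0,0,255],[0,0,50,0,255],[0,0,40,0,255]]';  python3 -m handwheel '[[0,0,20,0,255],[0,0,0,0,255],[0,0,0,0,255]]'
python3 - <<'E'
from h import *
from workcell import robot, imaging
s=robot.observe();print(s['position'],s['ft_force'])
c=imaging.camera('scene')
cv2.imwrite('pics/s4.png',cv2.resize(c['color'][200:370,170:370],None,fx=4,fy=3.5))
(u,v),n,P=blob(c,(20,150,90),(35,255,255),(405,175,450,220)); print('knob',px(c,u,v,.137))
s=robot.observe();c=imaging.camera('wrist');cv2.imwrite('pics/w4.png',c['color']);pickle.dump((c,s),open('w.pkl','wb'))
E
```

```text
t: 7.4
position: [0.6143, -0.2254, 0.1463]
orientation: [3.14, -0.002, 0.004]
ft_force: [-0.4, 0.9, -1.3]
gripper_width: 0.007
t: 7.7
position: [0.6141, -0.2242, 0.1274]
orientation: [3.141, 0.001, 0.001]
ft_force: [0.2, -0.0, 0.6]
gripper_width: 0.005
[ 0.61414644 -0.2241689   0.12744397] [ 0.17267729 -0.04588556  0.56304768]
knob [0.55496289 0.1715232  0.137     ]
```

View pics/s4.png

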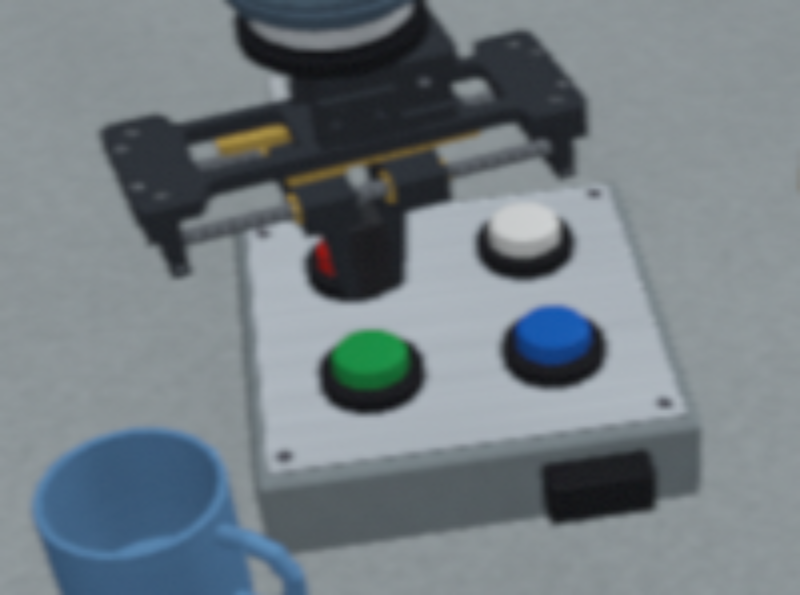

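View pics/w4.png

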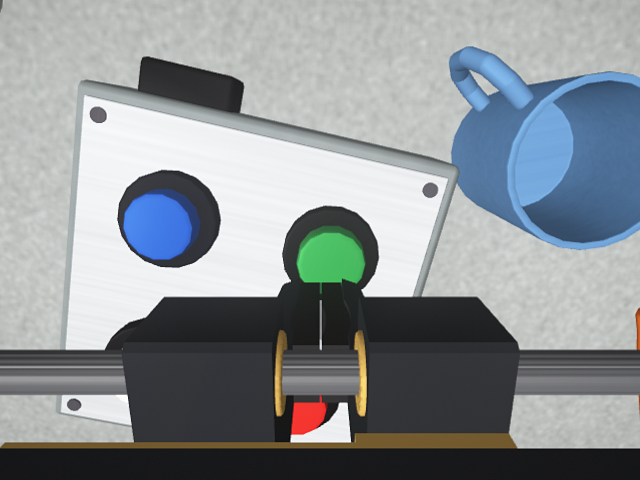

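The wrist view shows the green cap at about cols 297–365, with its top edge at row 231 and the fingers just left of its centre. I'll compute its centre from this.

```bash
python3 - <<'E'
from h import *
c,s=pickle.load(open('w.pkl','rb'));K=c['intrinsics'];H=c['hand_eye'];Rt=cv2.Rodrigues(s['orientation'])[0]
def wp(u,v,z):
    d=Rt@H[:3,:3]@np.array([(u-K[0,2])/K[0,0],(v-K[1,2])/K[1,1],1]);o=Rt@H[:3,3]+s['position'];return o+d*(z-o[2])/d[2]
for u,v in((331,264),(297,264),(365,264),(331,232),(157,227)): print(u,v,wp(u,v,.084).round(4))
print(s['position'])
E
```

```text
331 264 [ 0.614  -0.2299  0.084 ]
297 264 [ 0.614  -0.2135  0.084 ]
365 264 [ 0.614  -0.2463  0.084 ]
331 232 [ 0.6299 -0.2298  0.084 ]
157 227 [ 0.6323 -0.148   0.084 ]
[ 0.61481635 -0.22463952  0.12865854]
```

Three estimates agree on green at (0.614, -0.230). I'll correct y by 5 mm and descend to just above the cap.

```bash
python3 -m handwheel '[[0,5,15,0,255],[0,0,15,0,255],[0,0,6,0,255],[0,0,0,0,255]]'; python3 -m handwheel '[[0,0,3,0,255],[0,0,2,0,255],[0,0,0,0,255]]'
```

```text
t: 8.2
position: [0.6123, -0.2289, 0.0885]
orientation: [-3.14, 0.0, 0.005]
ft_force: [-0.1, 1.0, -0.1]
gripper_width: 0.009
t: 8.5
position: [0.6137, -0.2295, 0.0857]
orientation: [3.142, 0.0, 0.0]
ft_force: [-0.7, -0.6, -0.6]
gripper_width: 0.005
```

```bash
python3 -m handwheel '[[0,0,2,0,255],[0,0,2,0,255],[0,0,0,0,255]]'; python3 -m handwheel '[[0,0,2,0,255],[0,0,1,0,255],[0,0,0,0,255]]'
```

```text
t: 8.8
position: [0.614, -0.2296, 0.0821]
orientation: [3.141, 0.0, 0.001]
ft_force: [0.1, -0.7, 2.9]
gripper_width: 0.005
t: 9.1
position: [0.614, -0.2297, 0.0791]
orientation: [3.141, 0.0, 0.001]
ft_force: [0.4, 0.8, 4.1]
gripper_width: 0.006
```

Force is 4.1 N at about 5 mm in, in line with the spring. A bit further, hold, then release.

```bash
python3 -m handwheel '[[0,0,1,0,255],[0,0,0.8,0,255],[0,0,0,0,255],[0,0,0,0,255]]'
```

```text
t: 9.5
position: [0.614, -0.2297, 0.0773]
orientation: [3.141, 0.0, 0.001]
ft_force: [0.8, 0.2, 5.3]
gripper_width: 0.002
```

```bash
python3 -m handwheel '[[0,0,-5,0,255],[0,0,-15,0,255],[0,0,-40,0,255],[0,0,-45,0,255],[0,0,-45,0,255]]'; python3 -m handwheel '[[-40,0,0,0,255],[-40,0,0,0,255],[-40,0,0,0,255],[0,0,0,0,255],[0,0,0,0,255]]'
python3 - <<'E'
from h import *
from workcell import robot, imaging
s=robot.observe();print(s['position'],s['ft_force'])
c=imaging.camera('scene');cv2.imwrite('pics/s5.png',c['color'])
(u,v),n,P=blob(c,(20,150,90),(35,255,255),(405,175,450,220)); print('knob',px(c,u,v,.137))
(u,v),n,P=blob(c,(45,100,50),(80,255,255),(245,285,280,320));print('green',u,v,n,np.median(P,0))
o=load('scene')['color'];d=cv2.absdiff(o,c['color']).max(2);cv2.imwrite('pics/d5.png',(d>40).astype(np.uint8)*255)
E
```

```text
t: 10.0
position: [0.6125, -0.2289, 0.2282]
orientation: [-3.14, -0.0, 0.004]
ft_force: [0.8, -0.4, 0.3]
gripper_width: 0.007
t: 10.5
position: [0.493, -0.2295, 0.2275]
orientation: [3.142, -0.001, 0.0]
ft_force: [0.7, -0.7, 1.0]
gripper_width: 0.003
[ 0.4929718  -0.2294691   0.22751877] [ 0.68169728 -0.68507526  1.03398805]
knob [0.55496289 0.1715232  0.137     ]
green 262.2972027972028 302.7867132867133 286.0 [ 0.6228132  -0.23258668  0.08189717]
```

View pics/s5.png

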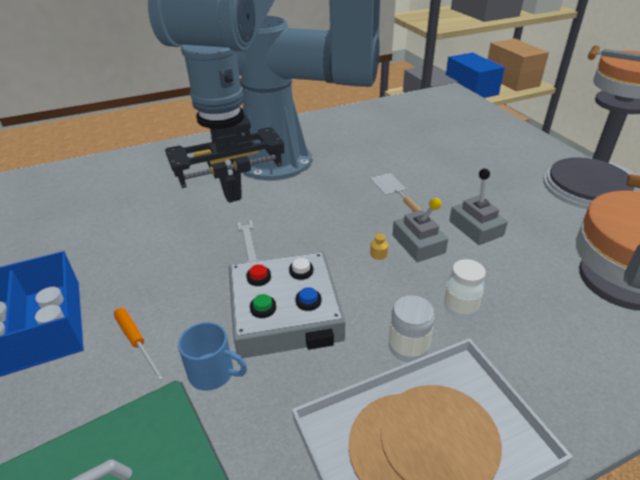

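View pics/d5.png

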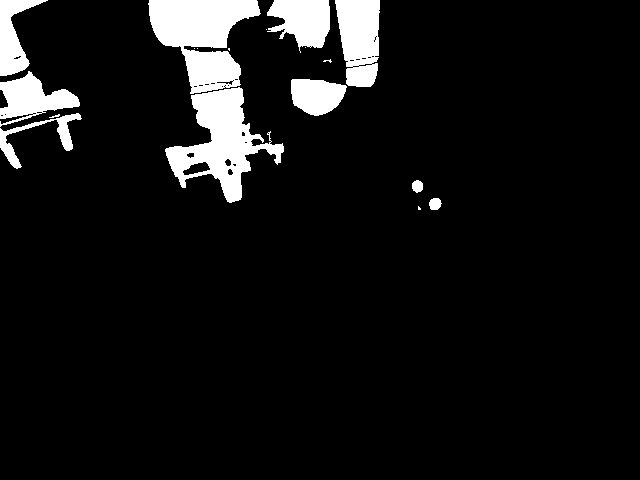

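The picture shows the yellow lever on, with its knob at (435,204), and the green cap back where it was at (262,303). The difference image shows only the arm and the yellow lever changed, and the robot is clear of everything.

```bash
python3 -c "
from workcell import robot
print(robot.hand_in())"
```

```text
the job is handed in; nothing more can be done
None
```

I pushed the yellow-knobbed lever over to its stop with the shut fingertips. Only then did I press the green button, about 6.7 mm in at roughly 5 N, and let it spring back. I handed the job in at about 10.6 s; it gives no verdict.

- **Lever:** it gave an 8 N reaction at the stop. In the last image the knob is at x ≈ 0.555, where I expected about 0.553 for on.
- **Green button:** the cap is back at its starting pixel position, (262.3, 302.8) against (262.3, 302.7) before.
- **Everything else:** a before/after comparison of the scene image shows only the arm and the yellow lever changed. The drill lever, the other buttons and the loose things look unmoved. The tool is at 0.23 m height, clear of everything.
- **Disagreement:** the scene camera first put the green button about 10 mm further out in x than the top camera did. I put that down to it also seeing the side of the cap. The wrist camera and the spacing of the other buttons agreed with the top camera, so I used that position.

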